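Tip the board book over to make the dolls' office floor

TASK

The thick board book standing like a wall on one end of the grey taped rectangle is to become the floor of the dolls' office. With the fingertips, gently slide the blue bowl right out of the rectangle, clear of the tape, while the book still stands; then push the book over with a gentle push in its upper half so that it falls flat onto the rectangle, landing there by itself with no edge sticking out beyond the tape. Do not pinch or lift the bowl or the book, and leave the desk, lamp, chair and safe as they are.

Things in the scene. Friction and masses are not known exactly. Their poses are not given: they have to be found in the camera images.
- outline: rectangle marked on the table with flat grey cloth tape 19 mm wide, 220 mm (own x) by 190 mm (own y) over the tape's outer edges; origin at its centre on the table. The book stands on its -x end and should fall towards its +x. It may be turned any way on the table.
- book: chunky board book, white covers, house picture on the front (own -x), blue cloth spine, standing free on its bottom edge: 28 mm thick (own x), 140 wide (own y), 170 tall (own z), 0.25 to 0.5 kg; origin at the centre of its underside. Its +x is the rectangle's +x within 4 degrees; the bottom edge it tips over lies about 25 mm inside the outer -x tape edge, centred within 8 mm.
- book_mid (a point): middle of the book (halfway up, across and through); 85 mm above the table while it stands, 14 mm when flat. Pushed in its upper half (well under 1 N) it tips about its bottom edge without sliding; past a lean of 10 degrees it falls by itself.
- book_foot_a (a point): corner of the book: bottom end, +y side, mid-thickness
- book_foot_b (a point): corner of the book: bottom end, -y side, mid-thickness
- book_top_a (a point): corner of the book: top end, +y side, mid-thickness
- book_top_b (a point): corner of the book: top end, -y side, mid-thickness
- bowl: blue ceramic toy bowl, loose, standing in the rectangle in front of the book: 84 mm across the rim, 62 mm across the foot, 32 mm tall, wall 4 mm, flat inner floor about 54 mm across and 5 mm above the table, 0.1 to 0.2 kg; origin at the centre of its underside. Slides easily when pushed from outside, or from inside against its wall.
- desk: white wooden dolls' desk, 220 x 110 mm, 120 mm tall, loose, to the left of the work; origin at the centre of its footprint, long side along its own x. Leave alone.
- lamp: silver aluminium toy lamp about 95 mm tall, standing loose on the desk top (its top about 215 mm above the table); origin under its round base. Leave alone.
- chair: orange plastic dolls' office chair on a five-armed black base, about 85 mm across and 145 mm tall, loose, on the table between desk and rectangle; origin at the centre of its base. Leave alone.
- safe: black plastic toy safe, 110 x 110 mm, 120 mm tall, loose, to the right of the work, with a round knob on a swing door, 106 mm wide, on its own -x face that may stand ajar (up to about 30 degrees); origin at the centre of its footprint. Leave alone.
There are look-alikes about, which are no part of the job. What is shaped like the bowl but red is not meant. There is more than one size of the book; the one meant has the size given above.

How it is judged:
On the way, in this order (a step that is already met when the one before it is completed fails the run):
1. the bowl stands clear of the taped rectangle and the book is still upright ((x of bowl in the frame of outline above 0.15 m or x of bowl in the frame of outline below -0.15 m or y of bowl in the frame of outline above 0.135 m or y of bowl in the frame of outline below -0.135 m) and angle between bowl's own z axis and vertical below 0.1 rad and angle between book's own z axis and vertical below 0.05 rad), for 0.2 s.
2. the book lies flat within the taped rectangle (angle between book's own z axis and vertical between 1.52 and 1.62 rad and height (world z) of book_mid below 0.018 m and x of book_foot_a in the frame of outline between -0.11 and 0.11 m and y of book_foot_a in the frame of outline between -0.095 and 0.095 m and x of book_foot_b in the frame of outline between -0.11 and 0.11 m and y of book_foot_b in the frame of outline between -0.095 and 0.095 m and x of book_top_a in the frame of outline between -0.11 and 0.11 m and y of book_top_a in the frame of outline between -0.095 and 0.095 m and x of book_top_b in the frame of outline between -0.11 and 0.11 m and y of book_top_b in the frame of outline between -0.095 and 0.095 m), for 0.2 s.
At the end, for the whole second after the job is handed in: The book lies flat on the table (within 3 degrees) and at rest, all four corners within the outer edges of the tape (lying on the tape is fine); the bowl stands upright and at rest on the table, wholly clear of the tape (within 2 mm) (all of step 2 and (x of bowl in the frame of outline above 0.15 m or x of bowl in the frame of outline below -0.15 m or y of bowl in the frame of outline above 0.135 m or y of bowl in the frame of outline below -0.135 m) and angle between bowl's own z axis and vertical below 0.1 rad and height (world z) of bowl between -0.004 and 0.004 m and linear speed of each of book, bowl below 0.01 m/s); the robot touches nothing.
It fails at once if the book lay down anywhere but in the rectangle (its middle more than 45 mm from the rectangle's centre lengthwise or 40 mm sideways): it must land there, not be dragged there (angle between book's own z axis and vertical above 1.45 rad and not (x of book_mid in the frame of outline between -0.045 and 0.045 m and y of book_mid in the frame of outline between -0.04 and 0.04 m)).
It fails at once if the book (underside centre over 30 mm up) or the bowl (12 mm) was lifted, or the bowl tipped 20 degrees (height (world z) of book above 0.03 m or height (world z) of bowl above 0.012 m or angle between bowl's own z axis and vertical above 0.35 rad).
It fails at once if the book or the bowl was pinched or shoved hard (over 30 N) (contact force between the fingers and book above 30 N or contact force between the fingers and bowl above 30 N).
It fails at once if the standing book was pushed low down (grasp point under 90 mm) instead of in its upper half (angle between book's own z axis and vertical below 0.15 rad and contact force between the fingers and book above 0.3 N and height (world z) of the grasp point below 0.09 m).
It fails at once if the desk, lamp, chair or safe was disturbed (moved over 15 mm or knocked over) (distance of any of desk, lamp, chair, safe from where it was at the start of the episode above 0.015 m or angle between any of lamp, chair's own z axis and vertical above 0.3 rad).
It also fails if it takes over 48 s, if anything falls off the work surface, if the arm or the gripper's body presses on something with over 40 N, if the wrist force passes 120 N, or if a joint passes its speed limit or range.

ROBOT

A 7-joint arm with a two-finger parallel gripper is mounted at the origin on the work surface. World frame = base frame: x ahead of the robot, y to its left, z up, the work surface at z = 0. Lengths are in m, angles in rad, forces in N, time in s.
With the tool pointing down it reaches from about 0.425 to 0.825 m from the base axis. Payload 3.6 kg.
Tool frame: the origin (TCP) lies where the fingers leave the gripper's body, on its centre line; the fingertips stand 73 mm ahead of it and the grasp point (between the pads) lies 54 mm ahead of it; x points along the fingers, y is the direction in which the jaws open and shut, and the axes are right-handed (so a half turn about x gives the same grasp; the last joint's range is limited). The gripper opens to 85 mm and grips with 20 to 120 N. Pads are 22 mm wide; open, the fingers measure 114 mm over their backs; the gripper's body (76 mm by 85 mm) begins 54 mm behind the grasp point. The pads swing forward as they close: fully open they stand 13 mm farther back than shut.
Start: joints at [-1.133, 0.615, -0.013, 1.423, 0.008, 1.103, -0.04], TCP at [0.291, 0.581, 0.304] pointing down, gripper open.
Joint ranges: [-3.12, 3.12], [-0.3, 2.06], [-1.34, 1.32], [0.26, 2.42], [-1.36, 4.5], [0.01, 1.98], [-2.84, 2.84]. Speed limits (rad/s): [2.79, 2.79, 3.14, 3.14, 3.14, 3.14, 3.14].

INTERFACE

Orientations are given as a unit quaternion [x, y, z, w].
In Python, from station import arm, snapshot, camera_info, ticket gives the robot as it stands. Calls block until the motion is done:
- arm.movep(position, orientation): joint-space move of the TCP to a pose.
- arm.line_to(position, velocity=0.15, ori=None): straight line of the TCP; ori=None keeps the orientation; velocity is the mean speed in m/s.
- arm.move_j(angles): joint-space move.
- arm.move_gripper(opening, effort=None): opening from 0.0 (shut) to 1.0 (fully open); effort is the grip in N (None keeps the last); returns when the fingers have stopped.
- arm.pause(seconds).
- arm.ik(position, orientation): joint angles nearest the present ones, or None.
- snapshot(name): name is "scene" or "side" or "wrist"; returns the picture (480x640x3 uint8, blue, green, red); there is no depth.
- camera_info(name): a dict with "fx", "fy", "cx", "cy" (pixels), "dist_coeffs" ([k1, k2, p1, p2, k3] as OpenCV has them; the pictures are not rectified), "R" (3x3) and "t" (3): a world point X has camera coordinates R X + t; the wrist camera has in their place "T_tool_cam" (4x4, takes a point from camera to tool coordinates, whose origin is the TCP and whose axes are the tool frame's). Camera axes: x right, y down, z forward; pixel columns grow to the right and rows downward; lengths in m; the calibration is good to about 2 mm. A picture is of the moment at which its call begins: read the wrist's pose just before it. camera_info takes no time and is no camera call.
A pose or a line that the arm cannot do raises arm.MotionError and nothing moves.
- ticket.finish_job(): hands the job in, once; it reports no verdict.
Readings, each from a call of its own:
- arm.read_time(): time.
- arm.read_joint_positions(): joint angles.
- arm.read_dq(): joint speeds.
- arm.read_effort(): joint torques, N m.
- arm.read_tool_pos(): TCP position.
- arm.read_eef_rot(): TCP orientation.
- arm.read_ft_force(): force on the tool from outside, world axes, zero at the start.
- arm.read_wrist_torque(): the same for the moment, N m.
- arm.read_opening(): opening from 0.0 (shut) to 1.0 (fully open).
Only numpy, scipy, OpenCV 4.12 (cv2) and the standard library are available. Lean on these libraries where they do the work, as an engineer would, in place of code of your own. Each camera call takes 0.05 s, during which the arm holds its last target.

## Working session

There is one attempt and no reset: what is moved stays moved. The work goes in short steps, each a Python script; the robot and the scene stay as the last script left them, time stands still between calls to the robot, and variables do not carry over. Pictures are saved under pics/ and viewed, and the job is handed in when it is done.

```bash
ls; mkdir -p pics; python3 - <<'E'
from station import arm, snapshot, camera_info
import cv2, numpy as np
for n in ("scene","side","wrist"):
    cv2.imwrite(f"pics/{n}0.png",snapshot(n)); print(n,{k:np.round(v,4).tolist() for k,v in camera_info(n).items() if not isinstance(v,str)})
print(arm.read_time(),arm.read_tool_pos(),arm.read_eef_rot(),arm.read_opening())
E
```

```text
pics
scene {'fx': 601.6674, 'fy': 601.6674, 'cx': 325.1893, 'cy': 240.5616, 'dist_coeffs': [0.0017, 0.0, 0.0, 0.0, 0.0], 'R': [[-0.2621, 0.9649, 0.0164], [0.7152, 0.2056, -0.668], [-0.6479, -0.1634, -0.744]], 't': [0.1182, -0.3477, 1.9479]}
side {'fx': 612.7849, 'fy': 612.7849, 'cx': 316.9491, 'cy': 233.0805, 'dist_coeffs': [0.0168, 0.0, 0.0, 0.0, 0.0], 'R': [[0.9712, -0.2374, 0.0221], [-0.1224, -0.5755, -0.8086], [0.2047, 0.7826, -0.588]], 't': [-0.559, 0.1666, 1.4173]}
wrist {'fx': 354.7915, 'fy': 354.7915, 'cx': 323.3573, 'cy': 242.708, 'dist_coeffs': [-0.0723, 0.0, 0.0, 0.0, 0.0], 'T_tool_cam': [[0.0, -0.3042, 0.9526, -0.0697], [1.0, 0.0011, 0.0003, -0.0005], [-0.0011, 0.9526, 0.3042, -0.0783], [0.0, 0.0, 0.0, 1.0]]}
0.15 [0.29114218 0.58064508 0.30300994] [ 0.16213671  0.68825839 -0.16352461  0.68794751] 0.9997445560175051
```

View pics/scene0.png

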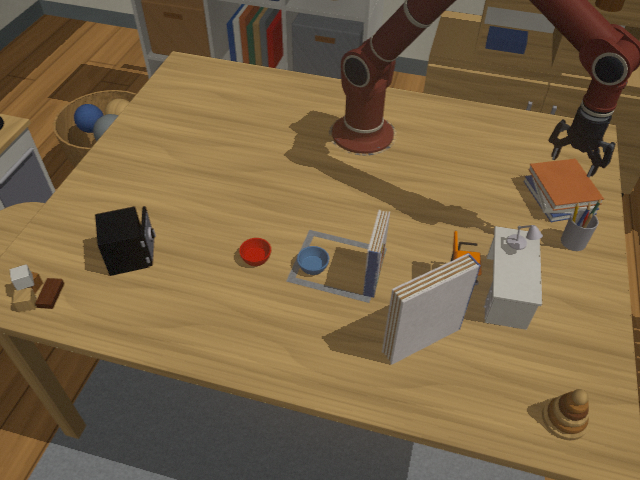

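View pics/side0.png

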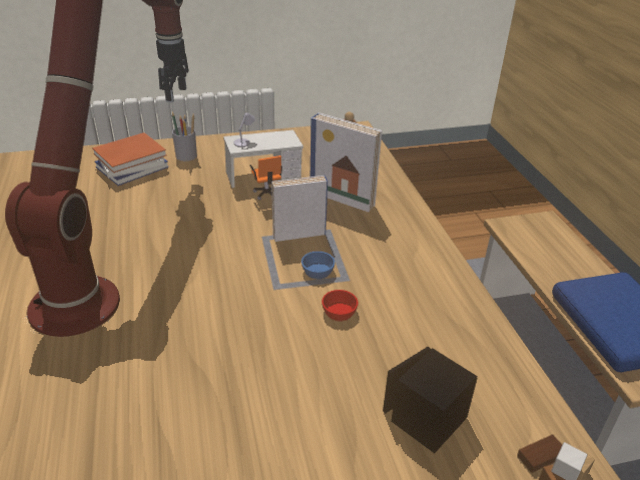

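View pics/wrist0.png

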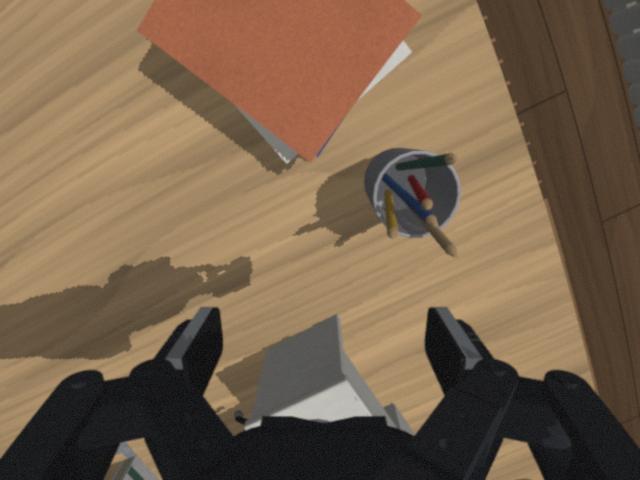

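Candidates: for the bowl, blue at scene (313,261) and side (318,265), against red at scene (256,252), which is the look-alike. For the book, the smaller one at scene (377,255) and side (300,208) stands on the tape. The bigger one at scene (430,310) and side (345,160) stands outside it. I choose the blue bowl and the smaller book, and check them in a close crop.

```bash
python3 - <<'E'
import cv2, numpy as np
a=cv2.imread("pics/scene0.png")[195:325,230:500]; b=cv2.imread("pics/side0.png")[100:330,200:400]
cv2.imwrite("pics/c1.png",cv2.resize(a,None,fx=2.96,fy=2.96,interpolation=cv2.INTER_CUBIC))
cv2.imwrite("pics/c2.png",cv2.resize(b,None,fx=2.6,fy=2.6,interpolation=cv2.INTER_CUBIC))
E
```

```text
(no output)
```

View pics/c1.png

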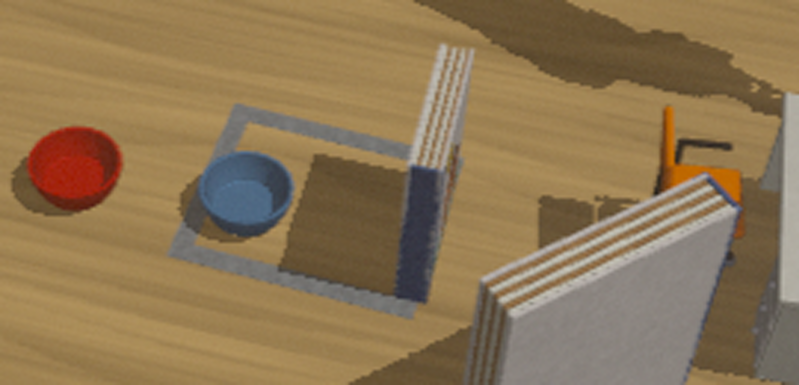

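View pics/c2.png

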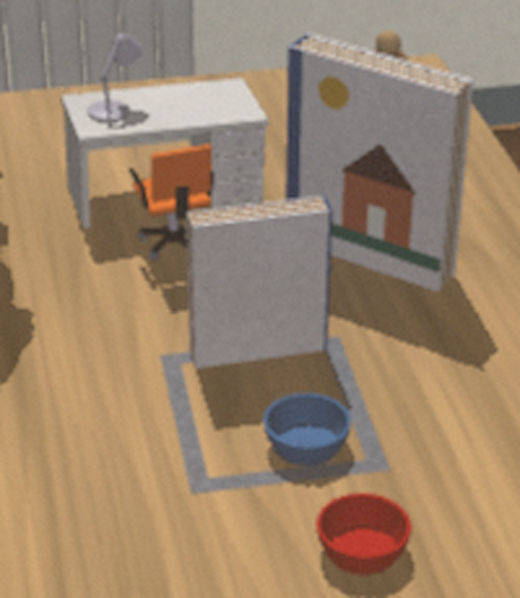

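```bash
cat > h.py <<'E'
import cv2, numpy as np
from station import camera_info
def ray(n,px):
    c=camera_info(n);K=np.array([[c["fx"],0,c["cx"]],[0,c["fy"],c["cy"]],[0,0,1]])
    u=cv2.undistortPoints(np.array(px,float).reshape(-1,1,2),K,np.array(c["dist_coeffs"],float)).reshape(-1,2)
    R=np.array(c["R"]);t=np.array(c["t"])
    return -R.T@t, np.c_[u,np.ones(len(u))]@R
def plane(n,px,z):
    o,d=ray(n,px); return o+d*((z-o[2])/d[:,2])[:,None]
def tri(a,b):
    o1,d1=ray("scene",[a]);o2,d2=ray("side",[b]);d1=d1[0];d2=d2[0]
    s=np.linalg.lstsq(np.c_[d1,-d2],o2-o1,rcond=None)[0]
    p=o1+d1*s[0];q=o2+d2*s[1]; return (p+q)/2,np.linalg.norm(p-q)
E
python3 - <<'E'
from h import *
np.set_printoptions(precision=4,suppress=True)
S=np.array([[310.1,229.8],[286.8,281.5],[369.2,302.4]]);D=np.array([[274.2,288.8],[349.2,280],[331,230.8],[262.3,236.9]])
print("scene corners near,far,.."); print(plane("scene",S,0)); print("side");print(plane("side",D,0))
for n,roi in (("scene",(220,305,280,385)),("side",(228,292,255,355))):
    im=cv2.imread(f"pics/{n}0.png");h=cv2.cvtColor(im,cv2.COLOR_BGR2HSV)
    m=((h[...,1]<60)&(h[...,2]>90)&(h[...,2]<165)).astype(np.uint8)
    k=np.zeros_like(m);k[roi[0]:roi[1],roi[2]:roi[3]]=1;m*=k
    m=cv2.morphologyEx(m,cv2.MORPH_OPEN,np.ones((2,2),np.uint8))
    o=im//3;o[m>0]=(0,255,0);cv2.imwrite(f"pics/m_{n}.png",cv2.resize(o[195:325,230:430],None,fx=3,fy=3,interpolation=0))
    # bowl
    b=((h[...,0]>95)&(h[...,0]<120)&(h[...,1]>90)).astype(np.uint8)
    nn,l,st,c=cv2.connectedComponentsWithStats(b)
    for i in range(1,nn):
        if st[i,4]>150: print(n,st[i],c[i])
def T(a,b):
    a=np.array(a)/2.96+(230,195);b=np.array(b)/2.6+(200,100);print(*tri(a,b))
T((440,45),(190,208)) # near top, +x face? 
T((413,166),(328,200)); T((436,168),(325,0+195))
T((398,297),(327,352))
T((237,103),(193,491));T((168,256),(388,468))
E
```

```text
scene corners near,far,..
[[ 0.4566 -0.0416  0.    ]
 [ 0.6463 -0.0486  0.    ]
 [ 0.6529  0.1684  0.    ]]
side
[[ 0.4592 -0.0417  0.    ]
 [ 0.6456 -0.0488  0.    ]
 [ 0.6546  0.1612  0.    ]
 [ 0.4665  0.1725  0.    ]]
scene [227   4  17  57 241] [231.9378  35.029 ]
scene [486  27  41  27 655] [507.7618  38.9588]
scene [ 75 104  28  28 534] [ 86.8614 116.7135]
scene [298 247  29  24 405] [309.7086 259.8247]
side [ 559  273   81   99 4994] [609.7859 314.1121]
[0.501  0.1502 0.1812] 0.014610417954768517
[0.6359 0.1547 0.1749] 0.0056058835113469655
[0.6348 0.1708 0.1734] 4.607459230666022e-05
[ 0.6351  0.1506 -0.0031] 0.005094700229804694
[ 0.4585 -0.0419  0.0009] 0.0019591801711082166
[ 0.6459 -0.0487 -0.0003] 0.00040040976190698315
```

View pics/m_scene.png

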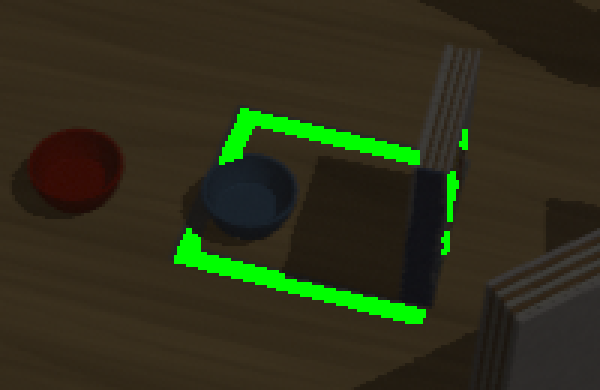

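View pics/m_side.png

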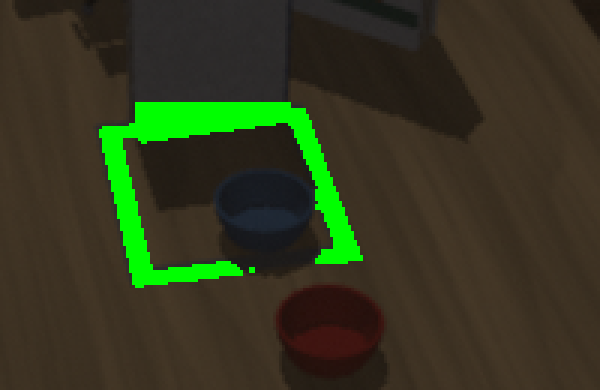

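```bash
python3 - <<'E'
from h import *
from scipy.spatial.transform import Rotation as Ro
from station import arm
np.set_printoptions(precision=4,suppress=True)
s=lambda a:np.array(a)/2.96+(230,195); d=lambda b:np.array(b)/2.6+(200,100)
print("bowl rim",plane("scene",[s((246,188))],.032),plane("side",[d((307,416))],.032))
print("red",plane("scene",[s((75,165))],.032),plane("side",[d((364,524))],.032))
for a,b in (((738,208),(303,37)),((708,176),(291,45)),((482,282),(465,95)),((512,316),(468,78)),((664,105),(151,152))): print("big/chair",*tri(s(a),d(b)))
print("book top z=.17 scene",plane("scene",s([(440,45),(474,48),(436,168),(413,166)]).tolist(),.17))
print("book top z=.17 side",plane("side",d([(190,212),(190,222),(328,207),(327,198)]).tolist(),.17))
print("foot +x side",plane("side",d([(195,367),(327,353)]),0),plane("scene",s([(398,297),(425,303)]),0))
print("chair seat z=.08",plane("scene",[s((700,185))],.08),plane("side",[d((178,190))],.08))
print(Ro.from_quat(arm.read_eef_rot()).as_matrix())
for R in ([[0,0,1],[0,1,0],[-1,0,0]],[[0,0,-1],[0,-1,0],[-1,0,0]],[[0,1,0],[0,0,-1],[-1,0,0]],[[0,-1,0],[0,0,1],[-1,0,0]]):
    q=Ro.from_matrix(R).as_quat();print(np.linalg.det(R),q,[arm.ik(p,q) for p in ([.575,-.02,.09],[.73,-.02,.09],[.56,.21,.2],[.56,.1,.2])])
E
```

```text
bowl rim [[0.5799 0.0023 0.032 ]] [[0.5791 0.0053 0.032 ]]
red [[ 0.5958 -0.1492  0.032 ]] [[ 0.5917 -0.1529  0.032 ]]
big/chair [0.6662 0.3938 0.2369] 0.002211353672728325
big/chair [0.6464 0.3691 0.2413] 0.0009897786121695355
big/chair [0.7908 0.2276 0.2418] 0.007199242131296716
big/chair [0.8077 0.2553 0.2417] 0.0036630270737134135
big/chair [0.4887 0.3359 0.1459] 0.004946034968306325
book top z=.17 scene [[0.4989 0.1459 0.17  ]
 [0.4945 0.1737 0.17  ]
 [0.6319 0.1705 0.17  ]
 [0.6348 0.1528 0.17  ]]
book top z=.17 side [[0.4992 0.1716 0.17  ]
 [0.4958 0.1533 0.17  ]
 [0.6335 0.1535 0.17  ]
 [0.6369 0.1705 0.17  ]]
foot +x side [[0.4963 0.1466 0.    ]
 [0.6349 0.1419 0.    ]] [[0.6348 0.1522 0.    ]
 [0.6347 0.1756 0.    ]]
chair seat z=.08 [[0.5107 0.3788 0.08  ]] [[0.5198 0.3666 0.08  ]]
[[-0.0009  0.4482  0.8939]
 [-0.0018  0.8939 -0.4482]
 [-1.     -0.002   0.    ]]
1.0 [0.     0.7071 0.     0.7071] [array([ 0.0692,  0.7859, -0.1159,  1.8305,  0.1613,  0.5343,  1.4188]), array([ 0.0499,  0.9641, -0.1059,  1.3316,  0.1157,  0.8518,  1.4838]), array([-0.328 ,  0.6504, -0.1091,  
[... 365 characters left out ...]
rray([-0.5982,  0.6878,  0.6267,  1.7961, -0.5281,  0.8314, -1.2844])]
1.0 [ 0.5  0.5 -0.5  0.5] [array([-0.1417,  0.7956,  0.2231,  1.8375, -0.3111,  0.5425,  0.2844]), array([-0.1395,  0.9788,  0.2792,  1.3397, -0.3052,  0.865 ,  0.2207]), array([-0.5403,  0.6587,  0.2364,  1.7042, -0.2007,  0.8024, -0.2116]), array([-0.3964,  0.6259,  0.2861,  1.7897, -0.2422,  0.7603,  0.0148])]
1.0 [ 0.5 -0.5 -0.5 -0.5] [array([ 0.2916,  0.8335, -0.4812,  1.8231,  0.6128,  0.6381,  2.5815]), array([ 0.2531,  1.0192, -0.5347,  1.323 ,  0.5629,  0.9498,  2.7418]), array([-0.0838,  0.6995, -0.5176,  1.6886,  0.4303,  0.8691,  2.3588]), array([ 0.1014,  0.6591, -0.5061,  1.7733,  0.4189,  0.818 ,  2.5345])]
```

The crop confirms it: the blue bowl at about (0.579, 0.003) is inside the tape. The book's top fits z=0.17 with a 0.14 m width, so it is the right size. The big book is 0.24 tall and stands off the tape. I'll slide the bowl away from the robot (the rectangle's +y) by pushing from inside it.

```bash
python3 - <<'E'
from h import *
from station import arm,snapshot
from scipy.spatial.transform import Rotation as Ro
Q1=[0,2**-.5,0,2**-.5]
p=arm.read_tool_pos()
arm.line_to([p[0],p[1],.42],velocity=.25)
arm.move_gripper(0.0,20)
arm.movep([.577,.003,.42],Q1)
arm.line_to([.577,.003,.2],velocity=.2)
pos=arm.read_tool_pos();R=Ro.from_quat(arm.read_eef_rot()).as_matrix()
cv2.imwrite("pics/w1.png",snapshot("wrist"));cv2.imwrite("pics/s1.png",snapshot("side"))
print(pos,R,arm.read_time(),arm.read_ft_force(),arm.read_opening())
E
```

```text
[0.5777111  0.00302901 0.20105986] [[ 2.36853579e-03 -1.31160144e-04  9.99997186e-01]
 [ 2.12491316e-05  9.99999991e-01  1.31110183e-04]
 [-9.99997195e-01  2.09385326e-05  2.36853855e-03]] 5.1833 [-0.00795718 -0.13390602  0.09956574] 0.0019157457040958428
```

View pics/w1.png

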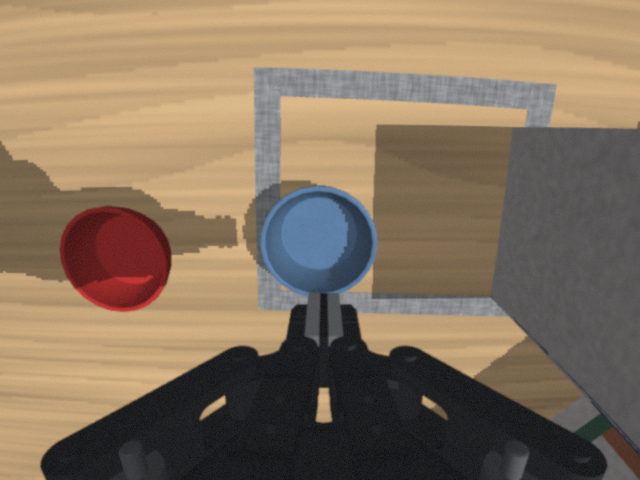

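View pics/s1.png

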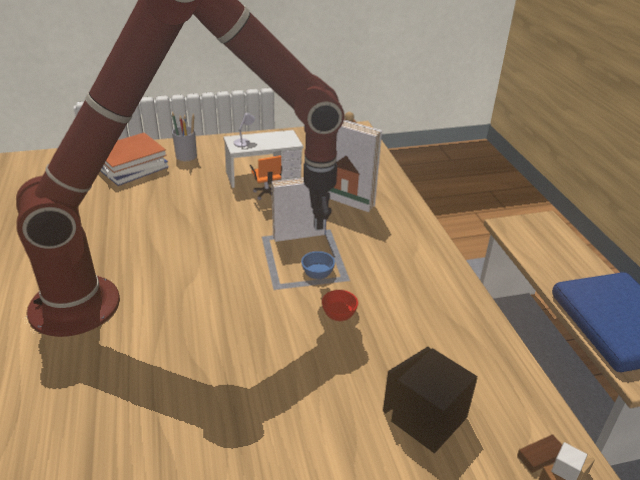

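```bash
python3 - <<'E'
from h import *
np.set_printoptions(precision=4,suppress=True)
c=camera_info("wrist");K=np.array([[c["fx"],0,c["cx"]],[0,c["fy"],c["cy"]],[0,0,1]]);D=np.array(c["dist_coeffs"],float)
T=np.array(c["T_tool_cam"]);p=np.array([.5777,.003,.2011]);R=np.array([[.0024,0,1],[0,1,0],[-1,0,.0024]])
def wp(px,z):
    u=cv2.undistortPoints(np.array(px,float).reshape(-1,1,2),K,D).reshape(-1,2)
    d=np.c_[u,np.ones(len(u))]@(R@T[:3,:3]).T;o=R@T[:3,3]+p
    return o+d*((z-o[2])/d[:,2])[:,None]
print("bowl",wp([(319,241)],.032),wp([(261,241),(377,241),(319,186)],.032))
print("tape",wp([(254,68),(556,85),(258,310)],0))
print("book foot",wp([(492,298)],0), "book foot far",wp([(512,128)],0))
Ti=np.linalg.inv(T)
for L in (.073,.086):
  for z in (-.011,.011):
    q=(Ti@[L,0,z,1])[:3];print(L,z,cv2.projectPoints(q[None],np.zeros(3),np.zeros(3),K,D)[0].ravel())
E
```

```text
bowl [[ 0.5746 -0.0003  0.032 ]] [[ 0.5746 -0.0413  0.032 ]
 [ 0.5745  0.0407  0.032 ]
 [ 0.5358 -0.0002  0.032 ]]
tape [[ 0.4569 -0.0462  0.    ]
 [ 0.4645  0.1733  0.    ]
 [ 0.6469 -0.0532  0.    ]]
book foot [[0.636 0.148 0.   ]] book foot far [[0.4961 0.1434 0.    ]]
0.073 -0.011 [323.7941 290.0424]
0.073 0.011 [323.7216 333.2974]
0.086 -0.011 [323.7606 278.2906]
0.086 0.011 [323.6947 319.057 ]
```

```bash
python3 - <<'E'
from h import *
from station import arm,snapshot
arm.line_to([.576,.001,.125],velocity=.1)
for z in (.11,.1,.094,.090):
    arm.line_to([.576,.001,z],velocity=.04); f=arm.read_ft_force(); print(z,f)
    if abs(f[2])>3: print("contact");break
else:
    for x in (.6,.65,.69,.732):
        arm.line_to([x,.001,.09],velocity=.05); print(x,arm.read_ft_force())
    arm.line_to([.718,.001,.09],velocity=.05)
    arm.line_to([.718,.001,.25],velocity=.12)
print(arm.read_time(),arm.read_tool_pos(),arm.read_eef_rot())
cv2.imwrite("pics/w2.png",snapshot("wrist"));cv2.imwrite("pics/s2.png",snapshot("side"))
E
```

```text
0.11 [-0.0387273  -0.42064263  0.50478832]
0.1 [-0.92690053  0.15621146  1.02233279]
0.094 [-0.3044694  -0.65950181 -0.27859741]
0.09 [ 0.0292209  -0.09618952  0.71654587]
0.6 [-0.13692034 -0.32721324  0.17066442]
0.65 [-0.17290886  0.91940241  0.67380661]
0.69 [ 0.85023348 -0.47749701  0.96834465]
0.732 [-0.28144896 -0.66049953 -0.90587225]
13.2 [0.71753567 0.0010397  0.24883001] [1.23935399e-05 7.07884982e-01 8.46281366e-07 7.06327723e-01]
```

View pics/w2.png

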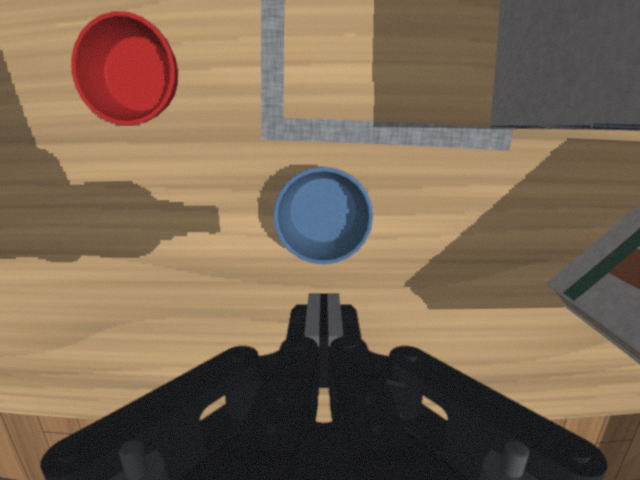

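View pics/s2.png

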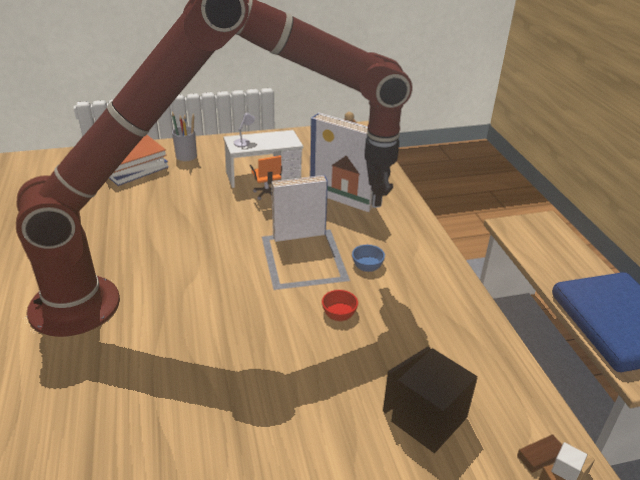

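```bash
python3 - <<'E'
from h import *
from scipy.spatial.transform import Rotation as Ro
np.set_printoptions(precision=4,suppress=True)
c=camera_info("wrist");K=np.array([[c["fx"],0,c["cx"]],[0,c["fy"],c["cy"]],[0,0,1]]);D=np.array(c["dist_coeffs"],float)
T=np.array(c["T_tool_cam"]);p=np.array([.7175,.001,.2488]);R=Ro.from_quat([0,.707885,0,.7063277]).as_matrix()
def wp(px,z):
    u=cv2.undistortPoints(np.array(px,float).reshape(-1,1,2),K,D).reshape(-1,2)
    d=np.c_[u,np.ones(len(u))]@(R@T[:3,:3]).T;o=R@T[:3,3]+p
    return o+d*((z-o[2])/d[:,2])[:,None]
print(wp([(324,216)],.032),wp([(262,139),(324,142),(511,150)],0)); print(plane("side",[(368.5,257)],.032))
E
```

```text
[[0.7068 0.0013 0.032 ]] [[ 0.6457 -0.0526  0.    ]
 [ 0.6483  0.0013  0.    ]
 [ 0.6532  0.1681  0.    ]]
[[ 0.7056 -0.0096  0.032 ]]
```

```bash
python3 - <<'E'
from h import *
from station import arm,snapshot
Q=[.5,.5,-.5,.5]
arm.line_to([.7175,.001,.38],velocity=.2)
arm.movep([.566,.22,.38],Q)
arm.line_to([.566,.22,.205],velocity=.15)
cv2.imwrite("pics/s3.png",snapshot("scene"));cv2.imwrite("pics/d3.png",snapshot("side"))
print(arm.read_time(),arm.read_tool_pos(),arm.read_ft_force())
E
```

```text
17.0667 [0.56653232 0.22007931 0.20603452] [-0.1798388   0.63298317 -0.25134338]
```

View pics/s3.png

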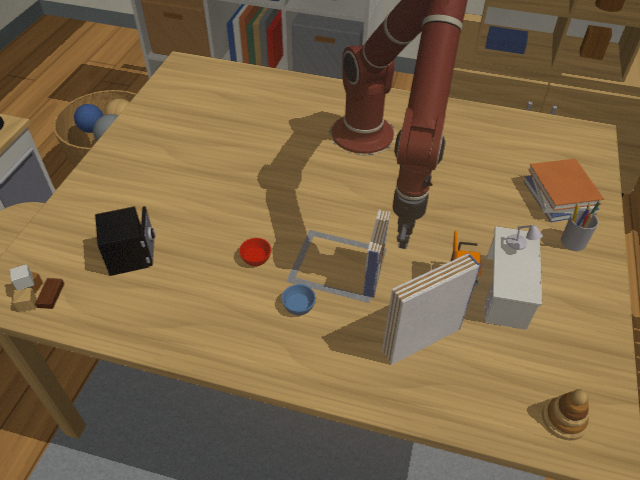

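View pics/d3.png

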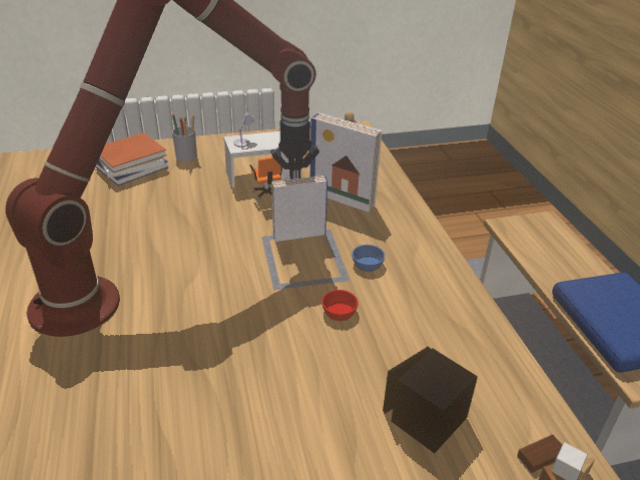

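The bowl (side 368,257; scene 298,299) is clear of the tape and the book still stands. The fingertips (scene 405,240) are behind the book at about mid-width. Next I push gently.

```bash
python3 - <<'E'
from h import *
from station import arm,snapshot
for y in (.19,.175,.16,.145):
    arm.line_to([.566,y,.205],velocity=.04); print(y,arm.read_ft_force())
arm.pause(.6)
cv2.imwrite("pics/d4.png",snapshot("side"));cv2.imwrite("pics/s4.png",snapshot("scene"))
print(arm.read_time(),arm.read_tool_pos())
E
```

```text
0.19 [0.98894867 1.25612526 0.17309392]
0.175 [-0.73941873  0.51282908 -0.01325694]
0.16 [ 0.46533873  0.73187398 -0.74856067]
0.145 [ 0.86655391 -0.03062577 -0.74423025]
20.2417 [0.56600041 0.14499474 0.20499725]
```

View pics/d4.png

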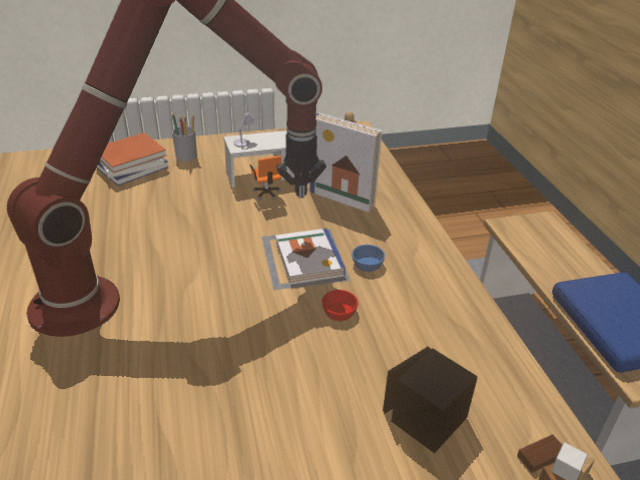

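View pics/s4.png

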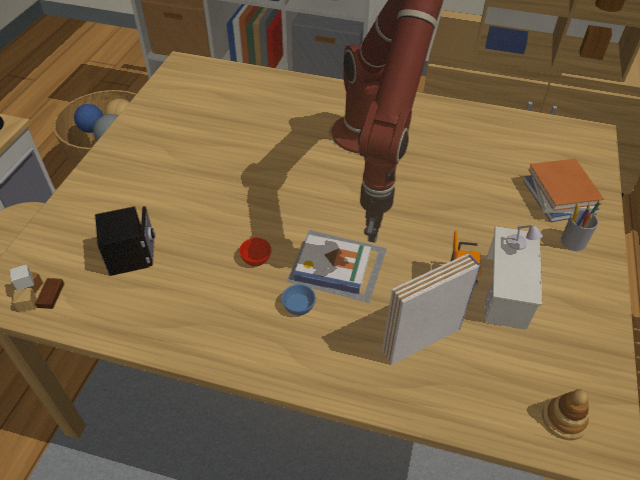

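```bash
python3 - <<'E'
import cv2
a=cv2.imread("pics/d4.png")[220:300,250:390];b=cv2.imread("pics/s4.png")[220:320,270:400]
cv2.imwrite("pics/d4c.png",cv2.resize(a,None,fx=5,fy=5,interpolation=2));cv2.imwrite("pics/s4c.png",cv2.resize(b,None,fx=5,fy=5,interpolation=2))
E
```

```text
(no output)
```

View pics/d4c.png

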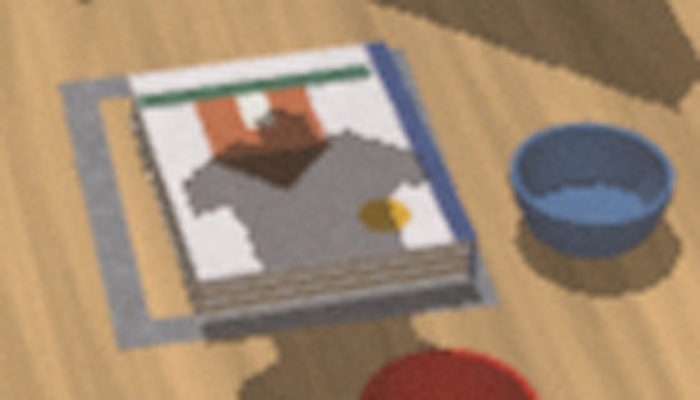

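View pics/s4c.png

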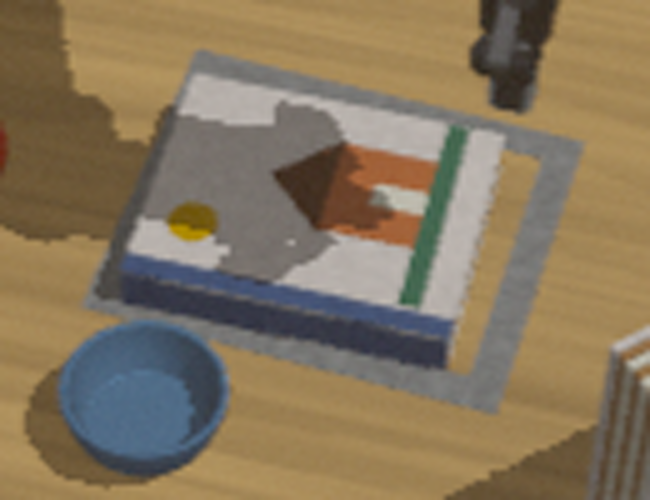

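The book lies flat with tape visible on all four sides, and the bowl is clear. I'll put numbers on the corners, retract, and hand in.

```bash
python3 - <<'E'
from h import *
from station import arm,snapshot,ticket
np.set_printoptions(precision=4,suppress=True)
C=np.array([.556,.0635]);a=np.radians(-92);Rm=np.array([[np.cos(a),np.sin(a)],[-np.sin(a),np.cos(a)]])
o=lambda P:(P[:,:2]-C)@Rm.T
d=np.array([(130,75),(370,43),(473,240),(200,282)])/5+(250,220)
s=np.array([(190,73),(505,132),(455,338),(125,256)])/5+(270,220)
print("side",o(plane("side",d,.028)));print("scene",o(plane("scene",s,.028)))
print("bowl",o(plane("side",[np.array((592,170))/5+(250,220)],.032)),o(plane("scene",[np.array((144,385))/5+(270,220)],.032)))
arm.line_to([.566,.145,.33],velocity=.15); arm.pause(.3)
im=snapshot("scene");cv2.imwrite("pics/s5.png",im)
print(cv2.absdiff(im,cv2.imread("pics/s4.png"))[250:320,270:370].mean(),arm.read_ft_force(),arm.read_time())
E
```

```text
side [[-0.0701 -0.061 ]
 [-0.0764  0.0694]
 [ 0.0947  0.0839]
 [ 0.1024 -0.0533]]
scene [[ 0.1002 -0.0526]
 [-0.0707 -0.064 ]
 [-0.0807  0.076 ]
 [ 0.092   0.077 ]]
bowl [[0.0559 0.1551]] [[0.0557 0.1535]]
7.0263333333333335 [-0.3331  0.391   0.4835] 21.575
```

```bash
python3 -c "
from station import ticket
print(ticket.finish_job())"
```

```text
the job is handed in; nothing more can be done
None
```

View pics/s5.png

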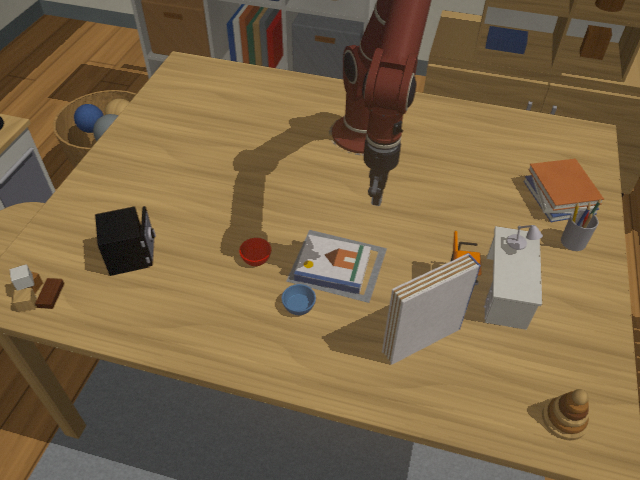

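I slid the blue bowl out over the rectangle's +y edge with the shut fingertips pushing from inside it. Then I tipped the book with a gentle push at about 150 mm height; it fell flat by itself. I retracted and handed the job in at about 21.6 s; no verdict was reported.

- **Book:** flat, with tape showing on all four sides. Its corners measured within x -0.081 to 0.102 m and y -0.064 to 0.084 m in the outline frame, inside the limits of ±0.110 and ±0.095.
- **Bowl:** upright, with its centre at outline y of about 0.154 m; 0.135 m was needed.
- **Other things:** the desk, lamp, chair and safe look unmoved in the last picture, judged by eye only. The fingers were well clear of everything.
- **Disagreements:** the two cameras differed by up to about 8 mm on the book corners, less than the room left to the tape's edge. A check for late movement, comparing pictures before and after the retract, gave a mean difference of 7. I put that down to the arm's changed shadow, since the book and bowl are at the same pixels in both.

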